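# Lock the feeder flap's set screw and pass a cassette

### The arm

A 7-joint arm with a two-finger parallel gripper is mounted at the origin on the work surface. World frame = base frame: x ahead of the robot, y to its left, z up, the work surface at z = 0. Lengths are in mm, angles in rad, forces in N, time in s.
With the tool pointing down it reaches from about 400 to 875 mm from the base axis. Payload 19.3 kg.
Tool frame: the origin (TCP) lies at the very end of the fingers, on their centre line; the grasp point (between the pads) lies 19 mm behind it (r.tcp_to_grasp is the y of the grasp point in the tool frame, in mm); y points along the fingers, z is the direction in which the jaws open and shut, and the axes are right-handed (so a half turn about y gives the same grasp; the last joint's range is limited). The gripper opens to 85 mm and grips with 20 to 120 N. Pads are 22 mm wide; open, the fingers measure 114 mm over their backs; the gripper's body (76 mm by 85 mm) begins 54 mm behind the grasp point. The pads swing forward as they close: fully open they stand 13 mm farther back than shut.
Start: joints at [1.268, 0.521, -0.036, 1.599, 0.021, 1.021, -0.113], TCP at [144.161, -608.138, 231.291] pointing down, gripper open.
Joint ranges: [-2.91, 2.91], [-0.3, 2.13], [-1.5, 1.42], [0.17, 2.43], [-1.26, 4.41], [0.16, 1.93], [-2.52, 2.52]. Speed limits (rad/s): [1.89, 1.89, 2.39, 2.39, 3.01, 3.01, 3.01].

### API

Orientations are given as a 3x3 rotation matrix whose columns are the frame's x, y, z axes.
In Python, from workcell import r gives the robot as it stands. Calls block until the motion is done:
- r.move_to(position, orientation): joint-space move of the TCP to a pose.
- r.servo_line(position, orientation=None, velocity=150, threshold=None): straight line of the TCP; orientation=None keeps the orientation; velocity is the mean speed in mm/s. With threshold (N) it stops when the force on the tool has changed by that much, and returns True; else False.
- r.goto_joints(angles): joint-space move.
- r.set_gripper(opening, effort=None): opening from 0.0 (shut) to 1.0 (fully open); effort is the grip in N (None keeps the last); returns when the fingers have stopped.
- r.pause(seconds).
- r.solve_ik(position, orientation): joint angles nearest the present ones, or None.
- r.read_state(): the state.
- r.camera(name): name is "scene" or "top"; returns (picture, depth): 384x512x3 uint8, red, green, blue; 384x512 float32, mm along the optical axis (not along the pixel's ray), 0 where there is no reading.
- r.camera_info(name): a dict with "fx", "fy", "cx", "cy" (pixels), "eye" and "orientation" of the camera in the world. Camera axes: x right, y down, z forward; pixel columns grow to the right and rows downward; lengths in mm; the calibration is good to about 2 mm. A picture is of the moment at which its call begins. camera_info takes no time and is no camera call.
A pose or a line that the arm cannot do raises r.PlanningError and nothing moves.
- r.hand_in(): hands the job in, once; it reports no verdict.
The state is a dict: "clock": time; "joints": joint angles; "dq": joint speeds; "joint_torque": joint torques, N m; "position": TCP position; "eef_rot": TCP orientation; "contact_force": force on the tool from outside, world axes, zero at the start; "torque": the same for the moment, N m; "gripper_width": opening from 0.0 (shut) to 1.0 (fully open).
Only numpy, scipy, OpenCV 4.12 (cv2) and the standard library are available. Lean on these libraries where they do the work, as an engineer would, in place of code of your own. Each camera call takes 0.05 s, during which the arm holds its last target. There are 200 camera calls.

### The job

The set screw on the sample feeder is adjusted: run its jam nut down clockwise until it is tight on the boss, without turning the set screw. Then push the white cassette along its lane, not lifting it, through the spring flap until the flap has swung fully shut behind it. Leave the bottle, jar, vial and spare nut where they stand.

Things in the scene. Friction and masses are not known exactly. Their poses are not given: they have to be found in the camera images.
- feeder: bench feeder: grey plate 190 x 330 x 8 mm fixed to the bench; its pose varies. Origin on the bench top (z = 0). Its y axis runs along the lane, cassettes are fed towards -y; z up. The lane's centre line is at x = +45 mm; the threaded boss stands at x = -65 mm, y = 0; the flap is at y = 0. A low spring housing (top at z = 20 mm, x -82 to 3, y -25 to 25 mm) surrounds the boss's foot.
- lane (a point): point on the lane's centre line, on its floor (8 mm above the bench), right under the shut flap; axes as the feeder's. Two aluminium walls, 60 mm apart inside, 7 mm thick, tops 28 mm above the bench, run from 135 mm before it (+y) to 175 mm past it (-y). An end stop, as high, has its inner face 167 mm past it.
- boss_top (a point): centre of the top of the fixed threaded boss, a dark steel pillar 28 mm in diameter, top 46 mm above the bench; axes as the feeder's. The set screw and jam nut stand on its axis. Narrower than the nut, so fingertips may reach down past the nut's underside. The vial and spare nut are 105 to 145 mm from it along the feeder's y.
- jam_nut (a joint): turn of the jam nut in rad, growing clockwise seen from above; its quick thread lowers it 10 mm a turn (1.59 mm per rad). It stops hard against the boss at 3.90 (tight); it starts between 0.3 and 1.8, with a gap of 3.3 to 5.7 mm under it, and stays where it is left. Turning friction about 0.06 N m.
- nut_center (a point): centre of the jam nut, a plain steel hexagon nut 38 mm across flats, 16 mm high; turns and sinks with it. z up along the screw; its x axis is square to one pair of flats, the other two pairs are at 60 and 120 degrees. When tight its centre is 54 mm above the bench.
- screw_tip (a point): one end of the flat tang (26 x 6 x 10 mm) on top of the set screw, 13 mm from the screw's axis, 81 mm above the bench. The screw (20 mm in diameter) rises through the nut; the tang's top is 86 mm above the bench. It turns easily if touched (0.03 N m) and must not be turned.
- cassette: loose closed white sample cassette, 48 (x, across the lane) x 60 (y, along the lane) x 28 mm high, 55 to 115 g; origin at the centre of its underside. Starts in the lane on its floor, its centre 65 to 105 mm before the flap (feeder y positive).
- flap (a joint): angle of the spring flap in rad: 0 shut, square across the lane; pushed open towards the feeder's -y, up to 1.5; a weak spring (0.02 N m shut, 0.095 N m open) shuts it. Leaf 58 mm long, 4 mm thick, from 11 to 44 mm above the bench, on an upright pin at the lane wall nearer the boss. Needs the lane free for 60 mm behind it to swing shut.
- flap_edge (a point): free end of the flap leaf, at mid height (27 mm above the bench)
- reagent: white plastic bottle standing on the bench to the robot's right, 72 mm in diameter, 170 mm high; a bystander; origin at its underside
- jar: glass jar standing on the bench to the robot's left, 64 mm in diameter, 85 mm high; a bystander; origin at its underside
- vial: small amber vial with a white cap, 24 mm in diameter, 47 mm high, standing on the feeder plate; a bystander; origin at its underside
- spare_nut: smaller loose hexagon nut, 24 mm across flats, 10 mm high, lying on the feeder plate; a bystander, not to be used; origin at its underside
Things that resemble listed ones, but are neither listed nor needed, are in the scene too. There is more than one size of the cassette; the job needs the middle-sized.

How it is judged:
By the outcome, as a careful person would: the job done as asked, in the order asked, and still so for the second after the job is handed in, with the robot touching nothing.
It also fails if it takes over 72 s, if anything falls off the work surface, if the arm or the gripper's body presses on something with over 40 N, if the wrist force passes 120 N, or if a joint passes its speed limit or range.

## Working session

There is one attempt and no reset: what is moved stays moved. The work goes in short steps, each a Python script; the robot and the scene stay as the last script left them, time stands still between calls to the robot, and variables do not carry over. Pictures are saved under pics/ and viewed, about 8 in all and at most 12, crops included, and the job is handed in when it is done.

```bash
mkdir -p pics; ls; cat > h.py <<'E'
import numpy as np, cv2
from workcell import r
def snap(name, fn=None):
    im,d=r.camera(name)
    if fn: cv2.imwrite('pics/'+fn, im[:,:,::-1])
    return im,d
def cloud(name,d):
    c=r.camera_info(name); R=np.array(c['orientation']); v,u=np.mgrid[:d.shape[0],:d.shape[1]]
    P=np.stack([(u-c['cx'])/c['fx']*d,(v-c['cy'])/c['fy']*d,d],-1)
    return P@R.T+np.array(c['eye'])
def ray(name,u,v,z):
    c=r.camera_info(name); R=np.array(c['orientation']); e=np.array(c['eye'])
    w=R@np.array([(u-c['cx'])/c['fx'],(v-c['cy'])/c['fy'],1]); return e+w*(z-e[2])/w[2]
def down(a):
    "tool pointing down, jaw axis (tool z) at world angle a"
    z=np.array([np.cos(a),np.sin(a),0]); y=np.array([0,0,-1.]); return np.stack([np.cross(y,z),y,z],1)
E
python3 - <<'E'
from h import *
for n in('scene','top'):
    im,d=snap(n,n+'0.png'); np.savez('pics/'+n+'0.npz',im=im,d=d)
    c=r.camera_info(n); print(n,{k:np.round(v,3).tolist() for k,v in c.items()}); print(d.min(),d.max())
s=r.read_state(); print(s['clock'],s['position'],np.round(s['eef_rot'],3).tolist(),s['gripper_width'],r.tcp_to_grasp)
E
```

```text
pics
scene {'fx': 428.235, 'fy': 428.235, 'cx': 260.63, 'cy': 195.925, 'eye': [1327.009, -4.616, 886.068], 'orientation': [[-0.054, 0.743, -0.667], [0.998, 0.049, -0.027], [0.013, -0.667, -0.745]]}
0.0 2506.3677
top {'fx': 401.636, 'fy': 401.636, 'cx': 251.184, 'cy': 189.334, 'eye': [500.399, -2.968, 1295.837], 'orientation': [[-0.012, -0.997, 0.08], [-1.0, 0.011, -0.009], [0.008, -0.081, -0.997]]}
0.0 2168.7954
0.1 [ 144.09360851 -607.85308847  230.78399766] [[-0.973, -0.0, 0.231], [-0.231, 0.001, -0.973], [0.0, -1.0, -0.001]] 0.999381559728587 -18.700000000000003
```

```bash
python3 -c "
import cv2,numpy as np
a=cv2.imread('pics/scene0.png');b=cv2.imread('pics/top0.png')
" ; ls pics
```

```text
scene0.npz
scene0.png
top0.npz
top0.png
```

View pics/top0.png

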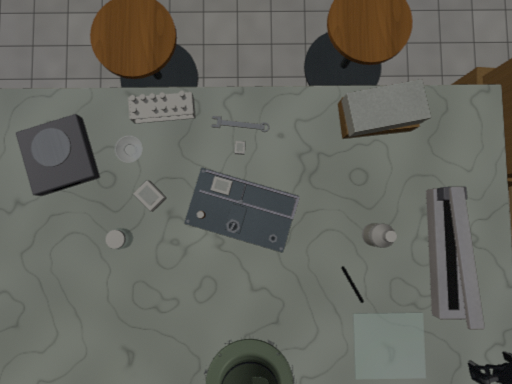

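View pics/scene0.png

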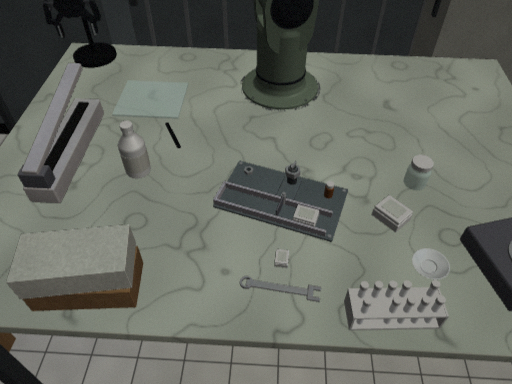

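The top view shows three things like the cassette: the one in the lane at (220,186), a larger one loose at (149,194) and a smaller one at (239,147). The one in the lane is the middle-sized. There are two nuts: the jam nut on the boss at (233,226) and the spare nut at (273,238). The vial is at (200,215). Next I measure the feeder and take a close crop.

```bash
python3 - <<'E'
from h import *
for n,(u0,u1,v0,v1) in dict(top=(175,310,160,260),scene=(205,355,150,245)).items():
    Z=np.load(f'pics/{n}0.npz'); im,d=Z['im'],Z['d']; P=cloud(n,d)
    np.save(f'pics/{n}P.npy',P)
    sub=P[v0:v1,u0:u1]; ok=d[v0:v1,u0:u1]>0
    h=sub[...,2]; print(n,np.histogram(h[ok],bins=[-10,-3,0,3,5,7,9,11,15,18,22,26,30,34,38,42,46,50,60,70,80,90,100]))
    m=((h>5)&ok).astype(np.uint8); m=cv2.morphologyEx(m,cv2.MORPH_OPEN,np.ones((3,3)))
    nl,lab,st,_=cv2.connectedComponentsWithStats(m); k=1+st[1:,4].argmax()
    X=sub[lab==k]; rc=cv2.minAreaRect(X[:,:2].astype(np.float32)); print(n,rc)
    c=cv2.resize(im[v0:v1,u0:u1,::-1],None,fx=5,fy=5,interpolation=cv2.INTER_CUBIC); c=cv2.convertScaleAbs(c,alpha=1.7)
    cv2.imwrite(f'pics/{n}crop.png',c[:600,:800])
E
```

```text
top (array([1767, 3138, 2415, 1092, 1366, 1341,  685,  303,  138,  191,  220,
        233,  163,  139,   46,   26,    8,   41,   92,   23,   17,    0]), array([-10,  -3,   0,   3,   5,   7,   9,  11,  15,  18,  22,  26,  30,
        34,  38,  42,  46,  50,  60,  70,  80,  90, 100]))
top ((527.2438354492188, -29.823150634765625), (233.5557861328125, 187.65948486328125), 73.06549072265625)
scene (array([  14,  924, 4502, 1894,  488,  929, 1733, 1241,  160,  400,  425,
        500,  282,  195,  186,   50,   34,   80,  101,   39,   27,    0]), array([-10,  -3,   0,   3,   5,   7,   9,  11,  15,  18,  22,  26,  30,
        34,  38,  42,  46,  50,  60,  70,  80,  90, 100]))
scene ((521.60400390625, 26.470474243164062), (331.3316650390625, 234.14370727539062), 73.09481048583984)
```

View pics/topcrop.png

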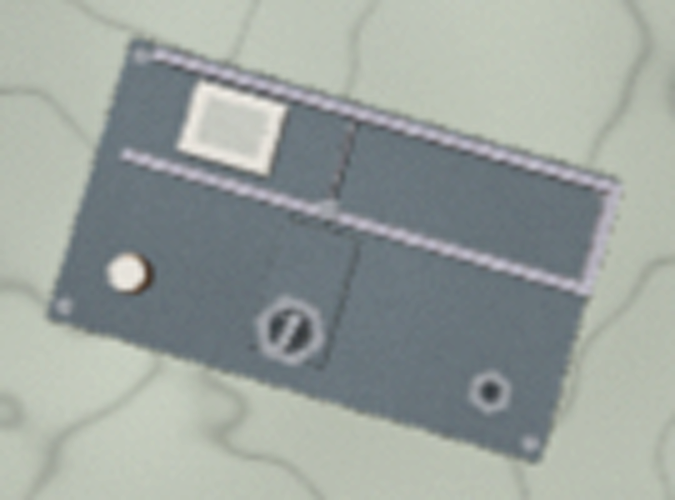

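```bash
python3 - <<'E'
from h import *
for n,(u0,u1,v0,v1) in dict(top=(175,310,160,260),scene=(205,355,150,245)).items():
    im=np.load(f'pics/{n}0.npz')['im'][v0:v1,u0:u1].astype(int)
    m=((im[...,2]-im[...,0]>4)&(im.sum(2)<330)).astype(np.uint8)
    m=cv2.morphologyEx(m,cv2.MORPH_OPEN,np.ones((3,3)))
    cs=[c for c in cv2.findContours(m,cv2.RETR_EXTERNAL,cv2.CHAIN_APPROX_NONE)[0] if cv2.contourArea(c)>60]
    uv=np.concatenate(cs)[:,0]
    P=np.array([ray(n,u+u0,v+v0,8)[:2] for u,v in uv],np.float32)
    rc=cv2.minAreaRect(P); print(n,rc,len(cs))
    print(cv2.boxPoints(rc).round(1).tolist())
    cv2.imwrite(f'pics/{n}m.png',m*255)
    # nut/ screw: direct picks
for u,v,z,w in [(290,330,86,'tang top'),(490,391,18,'spare'),(128,272,55,'vial'),(232,128,36,'cassette top'),(328,207,44,'hinge'),(352,122,44,'flap edge'),(132,40,8,'c-+'),(622,180,28,'wall corner'),(540,462,8,'c'),(50,318,8,'c')]:
    print(w,ray('top',175+u/5-.4,160+v/5-.4,z).round(1))
E
```

```text
top ((540.5977172851562, 17.432769775390625), (326.93133544921875, 187.1114044189453), 72.8803482055664) 1
[[403.1000061035156, -111.30000305175781], [581.9000244140625, -166.3000030517578], [678.0999755859375, 146.10000610351562], [499.29998779296875, 201.1999969482422]]
scene ((530.9052124023438, 24.873779296875), (331.03302001953125, 169.771240234375), 71.45407104492188) 3
[[397.79998779296875, -105.0], [558.7000122070312, -159.0], [664.0, 154.8000030517578], [503.1000061035156, 208.8000030517578]]
tang top [489.6  42.9  86. ]
spare [449.  -80.7  18. ]
vial [526.1 143.5  55. ]
cassette top [616.2  80.2  36. ]
hinge [565.4  20.1  44. ]
flap edge [618.4   4.6  44. ]
c-+ [676.6 146.2   8. ]
wall corner [ 581.1 -165.9   28. ]
c [ 403.4 -112.4    8. ]
c [498.4 198.9   8. ]
```

View pics/scenecrop.png

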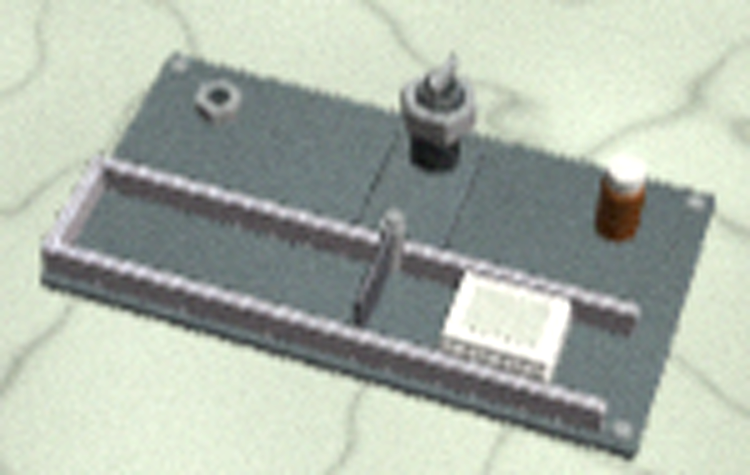

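Seen from the side, the crop shows the flap shut, the vial, the spare nut, and the gap under the jam nut. The measured points all sit about (+8,+10) mm from where a centred plate would put them. So the plate is offset from the feeder origin (the walls run from +135 to -175 on a 330 plate), and I will take the origin from the features instead. Next: jam nut centre and hex angle, tang angle, cassette.

```bash
cat > m.py <<'E'
from h import *
def look(tag,N=6):
    out={}
    for n in('top','scene'):
        fr=[r.camera(n) for _ in range(N if n=='top' else 2)]
        out[n]=np.mean([f[0] for f in fr],0); out[n+'d']=np.median([f[1] for f in fr],0)
        np.save(f'pics/{tag}_{n}.npy',out[n])
    return out
def nut(im,c,z=65,S=8,h=11):
    u0,v0=int(round(c[0]))-h,int(round(c[1]))-h
    g=im[v0:v0+2*h+1,u0:u0+2*h+1].mean(2).astype(np.float32)
    G=cv2.resize(g,None,fx=S,fy=S,interpolation=cv2.INTER_CUBIC)
    t,_=cv2.threshold(cv2.convertScaleAbs(G),0,255,cv2.THRESH_OTSU)
    cs,_=cv2.findContours((G>t).astype(np.uint8),cv2.RETR_EXTERNAL,cv2.CHAIN_APPROX_NONE)
    k=max(cs,key=cv2.contourArea)[:,0]
    P=np.array([ray('top',u0+(u+.5)/S-.5,v0+(v+.5)/S-.5,z)[:2] for u,v in k],np.float32)
    M=cv2.moments(P.reshape(-1,1,2)); ct=np.array([M['m10'],M['m01']])/M['m00']
    # width across as function of direction -> 6-fold phase
    th=np.arange(0,180,2)*np.pi/180; W=np.array([np.ptp(P@[np.cos(a),np.sin(a)]) for a in th])
    c6=(W*np.exp(1j*6*th)).sum(); flat=(np.angle(-c6)/6)  # narrowest width direction
    return ct,W.min(),W.max(),np.degrees(flat),2*abs(c6)/len(th),G,t,(u0,v0)
E
python3 - <<'E'
from m import *
o=look('a'); im=o['top']
ct,a,b,f,amp,G,t,off=nut(im,(232.6,225.6))
print('nut',ct.round(1),a,b,'flat dir deg mod60',f,'amp',amp,t,off)
cv2.imwrite('pics/nutG.png',cv2.resize(cv2.convertScaleAbs(G,alpha=1.6),None,fx=3,fy=3))
# white cassette
i=im.astype(int); m=((im.min(2)>150)).astype(np.uint8)
m[:, :205]=0; m[:,240:]=0; m[:170]=0; m[200:]=0
k=max(cv2.findContours(m,cv2.RETR_EXTERNAL,cv2.CHAIN_APPROX_NONE)[0],key=cv2.contourArea)[:,0]
P=np.array([ray('top',u,v,36)[:2] for u,v in k],np.float32); print('cass',cv2.minAreaRect(P))
Pc=cloud('top',o['topd']); print('z nut region max',Pc[220:232,227:239,2].max(), 'cass z',np.median(Pc[183:189,217:224,2]),'plate',np.median(Pc[200:206,280:288,2]))
E
```

```text
nut [489.4  43.9] 40.553958192344794 44.21209304041025 flat dir deg mod60 -20.25265789728782 amp 1.4743987324856247 78.0 (222, 215)Traceback (most recent call last):
  File "<stdin>", line 9, in <module>
ValueError: max() iterable argument is empty
```

View pics/nutG.png

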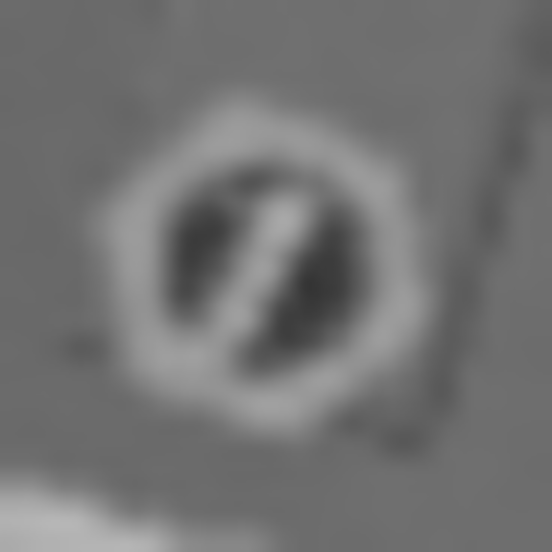

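The crop shows the jam nut hexagon with a vertex near the top (240,95) and the tang running from (290,205) to (225,345). The flats lie at about -20° mod 60 in the world frame, which agrees with what I see. Next: check the nut centre in the second view and choose a grip angle that leaves enough wrist travel.

```bash
python3 - <<'E'
from h import *
im=np.load('pics/a_top.npy')
c=im[182:190,214:227]; print('cass rgb',c.mean((0,1)))
m=(im.mean(2)>135).astype(np.uint8); mm=np.zeros_like(m); mm[174:200,206:238]=m[174:200,206:238]
for k in cv2.findContours(mm,cv2.RETR_EXTERNAL,cv2.CHAIN_APPROX_NONE)[0]:
    if cv2.contourArea(k)<40: continue
    P=np.array([ray('top',u,v,36)[:2] for u,v in k[:,0]],np.float32); print('cass',cv2.minAreaRect(P))
print('nut scene',ray('scene',292.4,170.6,66),'tang scene',ray('scene',294,163,86))
print('flap top scene hinge',ray('scene',205+393/5,150+213/5,44))
B=np.array([489.4,43.5])
q0=np.array(r.read_state()['joints'])
for k in range(-3,3):
    a=np.radians(-20.25+60*k); q=r.solve_ik([*B,36],down(a))
    qs=[]
    for t in np.arange(0,4.3,.3):
        s=r.solve_ik([*B,36],down(a-t)); qs.append(None if s is None else round(s[6],2))
    print(k,round(np.degrees(a)),None if q is None else np.round(q,2),qs)
E
```

```text
cass rgb [118.38301282 119.46153846 114.875     ]
nut scene [494.5321619   47.10359463  66.        ] tang scene [485.4110402   50.01837351  86.        ]
flap top scene hinge [556.95433769  25.48092009  44.        ]
-3 -200 [ 0.64  1.05 -1.28  2.04  1.19  1.11  1.56] [np.float64(1.56), np.float64(1.26), np.float64(1.04), np.float64(0.85), np.float64(0.56), np.float64(0.32), np.float64(0.07), np.float64(-0.17), np.float64(-0.4), np.float64(-0.63), np.float64(-0.92), np.float64(-1.21), np.float64(-1.48), np.float64(-1.74), np.float64(-1.96)]
-2 -140 [-0.29  0.64  0.1   2.09 -0.15  0.42 -2.51] [np.float64(-2.51), np.float64(-2.49), np.float64(-2.52), np.float64(-2.51), np.float64(1.4), np.float64(1.1), np.float64(0.89), np.float64(0.75), np.float64(0.43), np.float64(0.19), np.float64(-0.05), np.float64(-0.29), np.float64(-0.51), np.float64(-0.77), np.float64(-1.06)]
-1 -80 [-0.    0.64 -0.27  2.07  0.36  0.47 -1.95] [np.float64(-1.95), np.float64(-2.16), np.float64(-2.36), np.float64(-2.51), np.float64(-2.51), np.float64(-2.52), np.float64(-2.52), np.float64(1.55), np.float64(1.25), np.f
[... 397 characters left out ...]
 np.float64(0.88), np.float64(0.74)]
1 40 [ 0.24  0.7  -0.6   2.06  0.7   0.59 -0.16] [np.float64(-0.16), np.float64(-0.4), np.float64(-0.63), np.float64(-0.91), np.float64(-1.2), np.float64(-1.48), np.float64(-1.73), np.float64(-1.95), np.float64(-2.16), np.float64(-2.36), np.float64(-2.51), np.float64(-2.51), np.float64(-2.52), np.float64(-2.52), np.float64(1.54)]
2 100 [ 0.36  0.75 -0.77  2.05  0.85  0.69  0.76] [np.float64(0.76), np.float64(0.44), np.float64(0.2), np.float64(-0.04), np.float64(-0.29), np.float64(-0.51), np.float64(-0.77), np.float64(-1.06), np.float64(-1.35), np.float64(-1.61), np.float64(-1.85), np.float64(-2.06), np.float64(-2.26), np.float64(-2.45), np.float64(-2.51)]
```

```bash
python3 - <<'E'
from m import *
B=np.array([489.8,43.7]); a=np.radians(99.75)
p=r.read_state()['position']
r.servo_line([p[0],p[1],300],velocity=200)
r.move_to([*B,260],down(a))
r.move_to([*B,125],down(a))
s=r.read_state(); print(s['clock'],s['position'].round(1) if hasattr(s['position'],'round') else s['position'],np.round(s['joints'],2),np.round(s['contact_force'],1))
im,_=snap('scene'); 
cv2.imwrite('pics/above.png',cv2.resize(im[60:260,190:390,::-1],None,fx=3,fy=3,interpolation=cv2.INTER_CUBIC))
E
```

```text
4.2083 [490.4  44.1 126. ] [ 0.54  0.68 -1.04  2.    0.75  0.91  0.83] [-0.2  0.   0.3]
```

View pics/above.png

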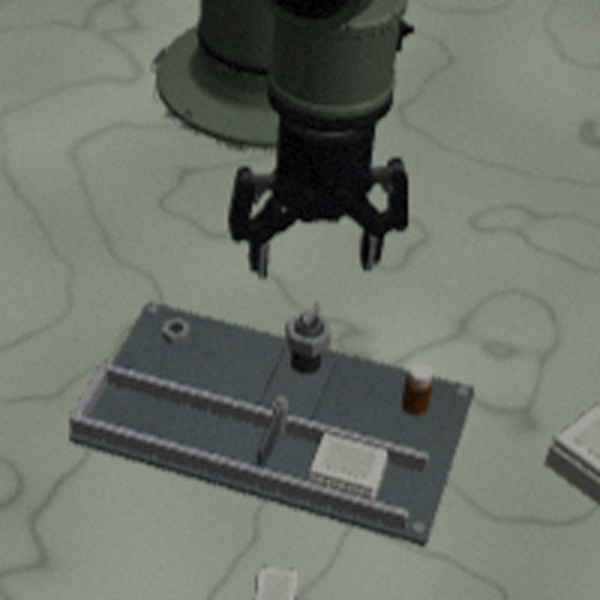

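The picture shows the open fingers straddling the jam nut, level with it and with room on both sides. I descend and grip.

```bash
python3 - <<'E'
from m import *
B=np.array([489.8,43.7]); a=np.radians(99.75)
print('hit',r.servo_line([*B,36],down(a),velocity=80,threshold=12))
s=r.read_state(); print(np.round(s['position'],1),np.round(s['contact_force'],1),np.round(s['torque'],2))
r.set_gripper(0.0,effort=40); r.pause(.2)
s=r.read_state(); print(s['clock'],np.round(s['position'],1),'w mm',s['gripper_width']*85,np.round(s['contact_force'],1),np.round(s['torque'],2),np.round(s['joints'],2))
im,_=snap('scene'); 
cv2.imwrite('pics/grip.png',cv2.resize(im[100:240,220:360,::-1],None,fx=4,fy=4,interpolation=cv2.INTER_CUBIC))
E
```

```text
hit False
[490.1  43.7  36.4] [-0.4 -0.1  0.6] [ 0.   -0.02  0.06]
6.225 [489.7  45.   36.4] w mm 36.62947664915551 [-4.1  6.1  6.3] [ 1.28  0.7  -0.  ] [ 0.44  0.81 -0.9   2.05  0.94  0.77  0.68]
```

View pics/grip.png

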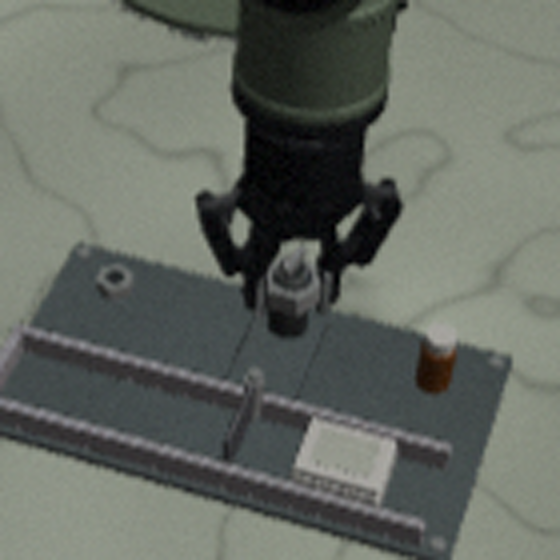

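The picture shows the jaws closed flat on the nut, with the tang clear above. The width reads 36.6 mm for a 38 mm nut, so the flats are gripped. I turn clockwise in steps, sinking with the thread, and watch the moment.

```bash
python3 - <<'E'
from m import *
C=np.array([489.5,45.5]); a0=np.radians(99.75); z0=36.4; t=0; dt=.2
while t<3.85:
    t+=dt
    try: r.servo_line([*C,z0-1.59*t],down(a0-t),velocity=2)
    except r.PlanningError as e: print('plan',e); break
    s=r.read_state(); R=np.array(s['eef_rot']); ang=np.arctan2(R[1,2],R[0,2])
    err=(ang-(a0-t)+np.pi)%(2*np.pi)-np.pi
    print(round(t,2),round(s['clock'],2),'q7',round(s['joints'][6],2),'angerr',round(err,3),'F',np.round(s['contact_force'],1),'M',np.round(s['torque'],2),'w',round(s['gripper_width'],3))
    if abs(s['torque'][2])>.6 or s['clock']>36: break
E
```

```text
0.2 7.03 q7 0.5 angerr 0.001 F [ 0.6 -5.4  3.9] M [-0.94 -0.32 -0.08] w 0.438
0.4 7.38 q7 0.33 angerr 0.001 F [ 2.4 -5.9  3. ] M [-0.97 -0.37 -0.09] w 0.438
0.6 7.73 q7 0.16 angerr 0.001 F [ 1.9 -5.5  2.9] M [-0.92 -0.41 -0.09] w 0.439
0.8 8.08 q7 -0.02 angerr 0.001 F [ 2.1 -4.4  2.6] M [-0.91 -0.45 -0.1 ] w 0.436
1.0 8.43 q7 -0.19 angerr 0.001 F [ 2.5 -5.3  3.5] M [-0.88 -0.48 -0.04] w 0.437
1.2 8.78 q7 -0.35 angerr 0.001 F [ 3.5 -3.8  3.2] M [-0.91 -0.53 -0.07] w 0.442
1.4 9.13 q7 -0.51 angerr 0.001 F [ 2.2 -4.2  3. ] M [-0.95 -0.65 -0.07] w 0.438
1.6 9.48 q7 -0.67 angerr 0.001 F [ 2.9 -5.   3.4] M [-0.9  -0.7  -0.06] w 0.438
1.8 9.83 q7 -0.83 angerr 0.001 F [ 3.6 -4.9  2.8] M [-1.   -0.76 -0.1 ] w 0.44
2.0 10.18 q7 -0.99 angerr 0.001 F [ 3.6 -5.4  2.7] M [-1.04 -0.8  -0.04] w 0.438
2.2 10.53 q7 -1.14 angerr 0.001 F [ 3.7 -5.4  1.9] M [-1.08 -0.82 -0.07] w 0.44
2.4 10.88 q7 -1.28 angerr 0.001 F [ 3.8 -5.1  2.4] M [-1.17 -0.93  0.01] w 0.438
2.6 11.23 q7 -1.43 angerr 0.001 F [ 5.  -6.1  2.6] M [-1.22 -0.87 -0.07] w 0.437
2.8 11.58 q7 -1.57 angerr 0.001 F [ 4.4 -5.8  4.1] M [-1.3  -0.84 -0.01] w 0.436
3.0 11.93 q7 -1.71 angerr 0.005 F [ 7.6 -8.2  4. ] M [-1.67 -1.57  2.79] w 0.44
```

The moment rose sharply to 2.8 N m between 2.8 and 3.0 rad of turn, which is the hard stop and lies inside the possible 2.1 to 3.6. I release, lift, go above the lane's start and look.

```bash
python3 - <<'E'
from m import *
r.set_gripper(1.0); r.pause(.1)
s=r.read_state(); p=s['position']; print(np.round(p,1),np.round(s['contact_force'],1),np.round(s['torque'],2))
r.servo_line([489.8,44.5,140],velocity=100)
r.set_gripper(0.08)
y=np.radians(-17.1); ex=np.array([np.cos(y),np.sin(y)]); ey=np.array([-ex[1],ex[0]])
O=np.array([490,44.5])+65*ex
print('origin',O,'flap hinge/edge feeder coords',[np.round(((np.array(q)-O)@ex,(np.array(q)-O)@ey),1).tolist() for q in ([565.4,20.1],[618.4,4.6],[616.2,80.2])])
S=O+45*ex+220*ey
r.move_to([*S,200],down(y))
s=r.read_state(); print(s['clock'],np.round(s['position'],1),np.round(s['joints'],2),s['gripper_width'])
o=look('b',4); im=o['top']
ct,a,b,f,amp,G,t,off=nut(im,(232.6,225.6),z=62); print('nut',ct,a,b,f,amp)
c=cv2.convertScaleAbs(cv2.resize(im[165:255,180:300,::-1],None,fx=6,fy=6,interpolation=cv2.INTER_CUBIC),alpha=1.6); cv2.imwrite('pics/after.png',c)
E
```

```text
[489.5  45.5  31.6] [-0.  -0.2  0.7] [-0.03 -0.01 -0.01]
origin [552.12654596  25.38737886] flap hinge/edge feeder coords [[14.2, -1.2], [69.5, -0.4], [45.1, 71.2]]
15.5083 [659.3 221.3 199.5] [-0.11  0.71 -0.5   1.4   0.36  1.12 -0.97] 0.07873410195873128
nut [491.37187981  33.28081508] 61.685140885382026 93.36007679766794 -6.365372294816083 1.3857871177630203
```

View pics/after.png

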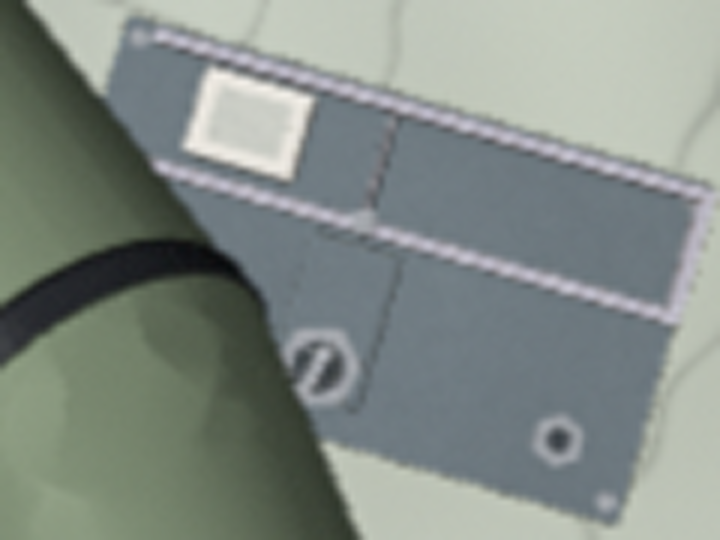

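The picture shows the tang still at its old angle, the flap shut at (380,165), and the cassette in the lane at (250,123). The measured flap hinge, flap edge and cassette match the feeder frame within 2 mm. I lower the fingers behind the cassette and push.

```bash
python3 - <<'E'
from m import *
y=np.radians(-17.1); ex=np.array([np.cos(y),np.sin(y)]); ey=np.array([-ex[1],ex[0]]); O=np.array([552.1,25.4])
w=lambda x,yy,z:[*(O+x*ex+yy*ey),z]
r.move_to(w(46.5,131,110),down(y))
print('hit',r.servo_line(w(46.5,131,13),velocity=70,threshold=8)); s=r.read_state(); print(np.round(s['position'],1),np.round(s['contact_force'],1))
if s['position'][2]<16:
    for t in(60,0,-50,-79):
        h=r.servo_line(w(46.5,t,13),velocity=60,threshold=15)
        s=r.read_state(); print(t,h,round(s['clock'],2),np.round(s['position'],1),np.round(s['contact_force'],1))
        if h: break
im,_=snap('scene'); cv2.imwrite('pics/push.png',cv2.resize(im[100:250,200:360,::-1],None,fx=4,fy=4,interpolation=cv2.INTER_CUBIC))
E
```

```text
hit False
[635.3 137.   13.4] [ 0.5  0.  -0.2]
60 False 19.25 [614.4  69.3  13.1] [ 3.9  3.4 -0.6]
0 False 20.4 [596.3  11.9  12.8] [0.1 0.7 0.3]
-50 False 21.38 [581.9 -36.1  13. ] [ 0.5 -1.6 -0.1]
-79 False 22.02 [573.3 -63.9  13. ] [0.4 0.2 0.4]
```

View pics/push.png

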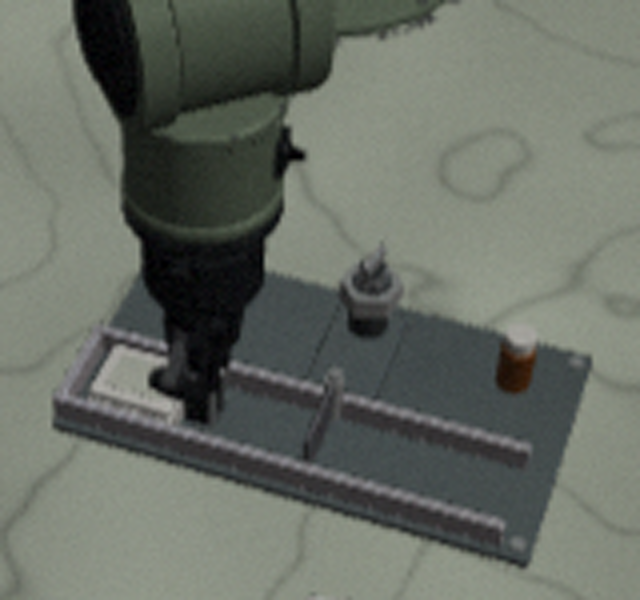

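The picture shows the cassette near the end stop and the flap shut behind the fingers at (325,410). I lift straight up, clear the view and verify.

```bash
python3 - <<'E'
from m import *
p=r.read_state()['position']
r.servo_line([p[0],p[1],120],velocity=100)
r.servo_line([p[0],p[1],300],velocity=200)
r.move_to([144,-608,300],down(np.radians(-76.6)))
s=r.read_state(); print(s['clock'],np.round(s['position'],1))
o=look('c',6); im=o['top']
ct,a,b,f,amp,G,t,off=nut(im,(232.6,225.6),z=62); print('nut',ct,a,b,f,amp)
a0=np.load('pics/a_top.npy')
def tang(im):
    g=cv2.resize(im[220:232,227:239].mean(2).astype(np.float32),None,fx=8,fy=8,interpolation=cv2.INTER_CUBIC)
    yy,xx=np.mgrid[:96,:96]; k=np.hypot(xx-48,yy-48)<26; w=np.clip(g-np.median(g[k]),0,None)*k
    x,y=xx-(w*xx).sum()/w.sum(),yy-(w*yy).sum()/w.sum()
    return np.degrees(.5*np.arctan2(2*(w*x*y).sum(),(w*(x*x-y*y)).sum()))
print('tang before/after deg',tang(a0),tang(im))
Pc=cloud('top',o['topd'])
yv=np.radians(-17.1); ex=np.array([np.cos(yv),np.sin(yv)]); ey=np.array([-ex[1],ex[0]]); O=np.array([552.1,25.4])
m=np.zeros(im.shape[:2],np.uint8); m[180:225,240:300]=(im.mean(2)>125)[180:225,240:300]
k=max(cv2.findContours(m,cv2.RETR_EXTERNAL,cv2.CHAIN_APPROX_NONE)[0],key=cv2.contourArea)
T=im[165:255,180:300,::-1]; c=cv2.convertScaleAbs(cv2.resize(T,(600,450),interpolation=cv2.INTER_CUBIC),alpha=1.6)
sc=cv2.convertScaleAbs(cv2.resize(o['scene'][150:250,205:355,::-1],(750,500),interpolation=cv2.INTER_CUBIC),alpha=1.6)
cv2.imwrite('pics/fin_top.png',c); cv2.imwrite('pics/fin_scene.png',sc)
E
```

```text
26.7917 [ 145.2 -607.7  300. ]
nut [489.57956364  43.8470668 ] 39.419952392578125 44.0520885443749 -1.5924405816525184 1.28826580225205
tang before/after deg -63.25410737246477 -62.33928936875209
```

View pics/fin_top.png

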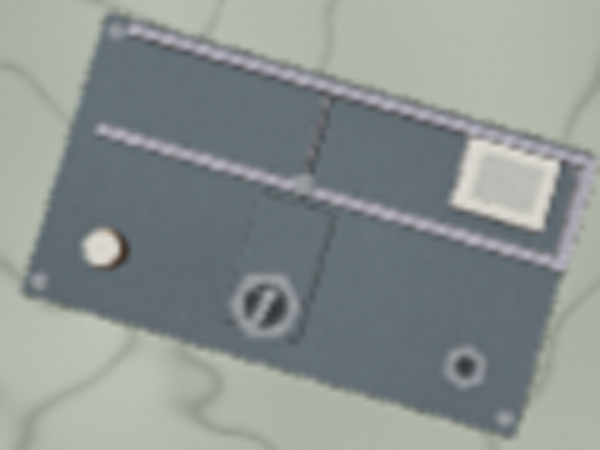

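View pics/fin_scene.png

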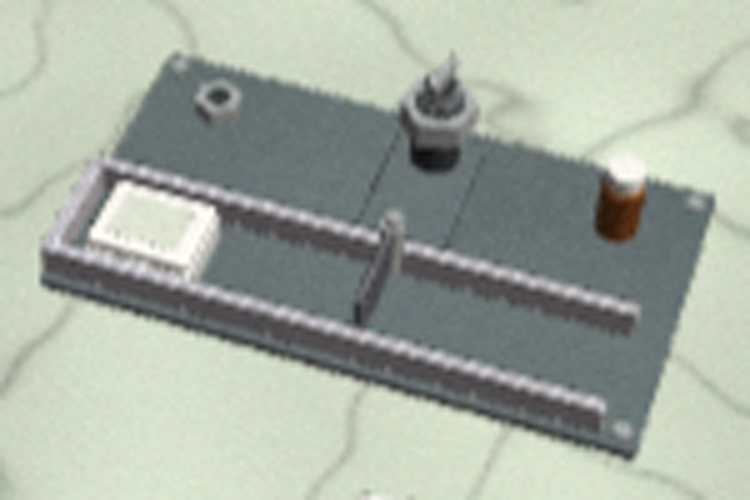

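The final pictures show the cassette at the end of the lane (505,183 in the top view), the flap shut at (318,140), and the vial, spare nut and tang where they were. I hand in.

```bash
python3 - <<'E'
from h import *
print(np.round(r.read_state()['contact_force'],1)); print(r.hand_in())
E
```

```text
[-0.1  0.4 -0.7]
the job is handed in; nothing more can be done
None
```

The job is done and handed in at about 27 s on the robot's clock. I ran the jam nut down clockwise to its stop, then pushed the white cassette through the flap along the lane floor.

- **Nut:** I turned it in one grip until the moment jumped to 2.8 N m, between 2.8 and 3.0 rad. Camera angles before and after give about 2.82 rad, or 4.5 mm of descent, which fits the stated range. I did not re-grip it for a second torque check.
- **Set screw:** the tang read -63.3° before and -62.3° after, which is within measuring noise.
- **Cassette and flap:** the last views show the cassette near the end stop with the flap shut behind it. Contact forces during the push read at most about 5 N.
- **Bystanders:** the vial and spare nut stand where they were. I did not re-check the bottle and jar in the last crops. The arm was lifted to 300 mm before it passed the bottle, and no contact forces were seen.
- **Checks that disagreed:**
    - My first feeder origin, taken from the plate's centre, was off by about (8, 10) mm. I replaced it with one taken from the boss, and the flap and cassette confirmed it.
    - Hand-picked points in the scene view differed from the top view by 4 to 8 mm.
    - The automatic nut reading midway was spoiled by the arm blocking the view.

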